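# Sort out the swapped bench stands

## Task

The four things on the cork-topped stands are on each other's places; put each, upright and centred, on its own stand: the solder reel on the wide round one, the little brown flux bottle on the small round one, the black charger on the square one, and the green bit box on the long one, lying along it. The empty rubber mat is free for parking a thing on the way. Leave the loupe that stands nearby where it is.

Things in the scene. Friction and masses are not known exactly. Their poses are not given: they have to be found in the camera images.
- bit_box: Green closed flat box, 55 x 85 x 24 mm (x, y, z), loose, about 0.14 kg. Origin: centre of its underside; y along its length, z up. Starts lying flat on the wide round or the square stand. Grasp across its 55 mm width (along its x).
- flux_bottle: Small brown round bottle with a black cap, 34 mm diameter, 70 mm high (plain body to about 45 mm), loose, about 0.06 kg. Origin: centre of its underside, z up. Starts upright on the wide round or the square stand.
- reel: Reel of bright solder wire between two pale flanges, standing on a flange: 54 mm diameter, 36 mm high, loose, about 0.25 kg. It can be gripped across its diameter as a plain cylinder. Origin: centre of its underside, z up. Starts on the long or the small round stand.
- charger: Black charger brick, 40 x 50 x 26 mm (x, y, z), with a pale label on top, loose, about 0.06 kg. Origin: centre of its underside, z up. Starts on the long or the small round stand. How it is turned on its stand does not matter.
- wide_round_stand: Round dark steel stand with a cork top, 104 mm diameter: the reel's place. Fixed. Origin: centre of its underside, on the worktop; its flat top, without any rim, is 12 mm above the origin. Any thing can stand on it.
- small_round_stand: Round dark steel stand with a cork top, 76 mm diameter: the flux bottle's place. Fixed. Origin: centre of its underside, on the worktop; its flat top, without any rim, is 12 mm above the origin. Any thing can stand on it.
- square_stand: Square dark steel stand with a cork top, 88 x 88 mm: the charger's place. Fixed. Origin: centre of its underside, on the worktop; its flat top, without any rim, is 12 mm above the origin. Any thing can stand on it.
- long_stand: Oblong dark steel stand with a cork top, 70 mm (x) by 124 mm (y): the bit box's place; the box's length goes along this stand's y, either way round. Fixed. Origin: centre of its underside, on the worktop; its flat top, without any rim, is 12 mm above the origin. Any thing can stand on it.
- spare_mat: Thin black rubber mat, 95 x 95 x 3 mm, lying empty on the worktop, fixed: room to park one thing. Origin: centre of its underside; its top is 3 mm above it. It is never less than about 12 cm from its neighbours, centre to centre, and so are the stands. Two fixed pots, up to 60 mm high, also stand among them (not listed).
- loupe: Black watchmaker's loupe, a short cone 45 mm in diameter and 28 mm high, standing loose on the worktop among the stands. A bystander: leave it. Origin: centre of its underside.
There are look-alikes about, which are no part of the job. Leave any blue, red or turquoise look-alike of the reel alone.

How it is judged:
By the outcome, as a careful person would: the job done as asked, in the order asked, and still so for the second after the job is handed in, with the robot touching nothing.
It also fails if it takes over 141 s, if anything falls off the work surface, if the arm or the gripper's body presses on something with over 40 N, if the wrist force passes 120 N, or if a joint passes its speed limit or range.

## Robot

A 7-joint arm with a two-finger parallel gripper is mounted at the origin on a cart in front of the work surface, level with it; the furniture and walls round the work are solid. World frame = base frame: x ahead of the robot, y to its left, z up, the work surface at z = 0. Lengths are in mm, angles in degrees, forces in N, time in s.
With the tool pointing down it reaches from about 425 to 825 mm from the base axis. Payload 3.6 kg.
Tool frame: the origin (TCP) lies at the very end of the fingers, on their centre line; the grasp point (between the pads) lies 19 mm behind it; z points along the fingers, y is the line along which they close (so a half turn about z gives the same grasp; the last joint's range is limited). The gripper opens to 85 mm and grips with 20 to 120 N. Pads are 22 mm wide; open, the fingers measure 114 mm over their backs; the gripper's body (76 mm by 85 mm) begins 54 mm behind the grasp point. The pads swing forward as they close: fully open they stand 13 mm farther back than shut.
Start: joints at [-64.601, 35.231, -0.722, 81.555, 0.464, 63.22, -2.315], TCP at [294.224, 579.564, 231.297] pointing down, gripper open.
Joint ranges: [-178.69, 178.69], [-17.37, 117.87], [-77.05, 75.6], [15.02, 138.74], [-78.02, 258.01], [0.78, 113.62], [-162.83, 162.83]. Speed limits (degrees/s): [159.86, 159.86, 180, 180, 180, 180, 180].

## Interface

Orientations are given as [roll, pitch, yaw] about the fixed x, y, z axes, in that order (R = Rz(yaw) Ry(pitch) Rx(roll)).
In Python, from station import status, optics, manip gives the robot as it stands. The module is installed in compiled form; this text tells all that it offers.
- The arm moves only by the shell command python3 -m creep 'ROWS' [FORCE]. ROWS is JSON, a list of rows, each a list of 5 numbers: the opening, from 0 (shut) to 1 (fully open), then the shift along the tool's x, y, z in m, then the turn about the tool's z in degrees. A call has 1 to 8 rows; each row is the pose to reach, as a shift and turn from the pose commanded when the call began, along the tool's axes at that moment; what a row does not reach only later rows make up. A row lasts 1/10 s, in which the tool goes at most 50 mm and 8.59 degrees, less where a joint would pass 70% of its speed; a pose out of reach is approached as far as the arm can. A call with a gripper value outside its range is refused whole. The fingers move at their own pace and stop on an object; FORCE is the grip in N (left out, the last holds). Time passes only in rows, so rows that repeat a pose let the fingers close. It gives the time, the measured TCP pose, the force, the opening and the grip force at its end, in the units of the state.
- status.get_state(): the state, without advancing time (a new reading comes with each control period).
- optics.get_image(name): name is "side" or "top"; returns the picture (480x640x3 uint8, blue, green, red); there is no depth.
- optics.camera_model(name): a dict with "vertical_fov" (degrees; the focal length in pixels is half the picture's height over the tangent of half this angle, whatever the lens; pixels are square), "cx", "cy" (the principal point, pixels), "xyz" and "rotation" of the camera in the world. Camera axes: x right, y up, looking along -z (the intrinsics and any distortion apply to the point x, -y, -z); pixel columns grow to the right and rows downward; lengths in mm; the calibration is good to about 2 mm. A picture is of the moment at which its call begins. camera_model takes no time and is no camera call.
- manip.finish_job(): hands the job in; it is judged then, once.
Trained networks look in the newest picture that a camera, given by its name, has taken for a name from the list of things; names that differ only in an ending like _2 or _b are one class to them, and where a whole thing is asked for, a point or a joint stands for the part that bears it (a point fixed in the world has none). Each returns a list of dicts, best first, with "score" (0 to 1); they miss things now and then, are a little off and sometimes report something else, mostly with a low value. They report only what shows in the picture. A call takes as long as a camera call. They do not tell look-alikes from the thing itself.
- optics.spot_in(camera, name): "xy" ([column, row] in pixels, amid what is visible of it).
- optics.trace(camera, name): "pixels" (480x640 bool, what is visible of it) and "xy" ([column, row] in pixels, amid what is visible of it).
- optics.place_of(camera, name): "xy" ([column, row] in pixels: a listed point, or the origin of a listed thing).
The state is a dict: "time": time; "joints": joint angles; "joint_vel": joint speeds; "joint_torque": joint torques, N m; "eef_pos": TCP position; "eef_rot": TCP orientation; "ft_force": force on the tool from outside, world axes, zero at the start; "moment": the same for the moment, N m; "gripper_width": finger opening in mm; "grip_force": force on a finger pad.
Only numpy, scipy, OpenCV 4.12 (cv2) and the standard library are available. Lean on these libraries where they do the work, as an engineer would, in place of code of your own. Each camera call takes 0.05 s, during which the arm holds its last target. There are 200 camera calls.

## Working session

There is one attempt and no reset: what is moved stays moved. The work goes in short steps, Python scripts to look and compute and a shell command to move; the robot and the scene stay as the last step left them, time stands still between calls to the robot, and variables do not carry over. Pictures are saved under pics/ and viewed, at most 15 in all, crops included, and the job is handed in when it is done.

```bash
mkdir -p pics; ls; python3 - <<'E'
from station import status, optics
import cv2
s=status.get_state();print(s)
for n in("side","top"):
    cv2.imwrite(f"pics/{n}0.png",optics.get_image(n));print(n,optics.camera_model(n))
E
```

```text
pics
{'time': 0.0, 'joints': array([-64.60204299,  35.28979806,  -0.72450056,  81.64546955,
         0.46428173,  63.21962472,  -2.31457796]), 'joint_vel': array([ 0.00741239, -0.00811734,  0.00600249, -0.11104331,  0.01076946,
        0.02513656,  0.00862221]), 'joint_torque': array([-3.48886406e-04, -4.69217134e+01,  2.59326361e-01, -1.71029127e+01,
        1.00656110e-02,  9.73263639e-03, -1.27317506e-05]), 'eef_pos': array([293.86436495, 578.88043024, 230.10789245]), 'eef_rot': array([-1.79847982e+02,  1.52094289e-03,  1.53089145e+02]), 'ft_force': array([-0.02601073,  1.04673445,  0.31222143]), 'moment': array([-0.01955881,  0.02164452,  0.05655812]), 'grip_force': 0.0, 'gripper_width': 85.57999154520415}
side {'vertical_fov': 45.48140065508761, 'cx': 319.110438971691, 'cy': 235.40129007034164, 'xyz': array([ 411.09905097, -876.12809441,  680.98629142]), 'rotation': array([57.7775565 , -0.75558279, -7.42965548])}
top {'vertical_fov': 43.285551753360146, 'cx': 316.8823859093028, 'cy': 242.40876007901431, 'xyz': array([ 306.70361008,   99.46740492, 1377.36065053]), 'rotation': array([  9.40245317,  -1.02117317, -89.9273255 ])}
```

View pics/top0.png

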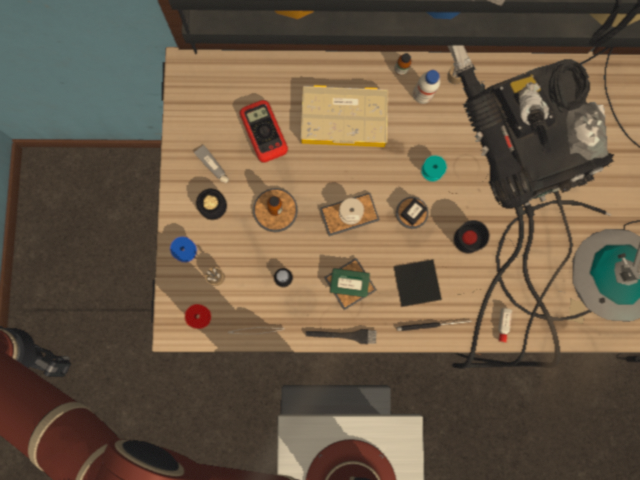

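View pics/side0.png

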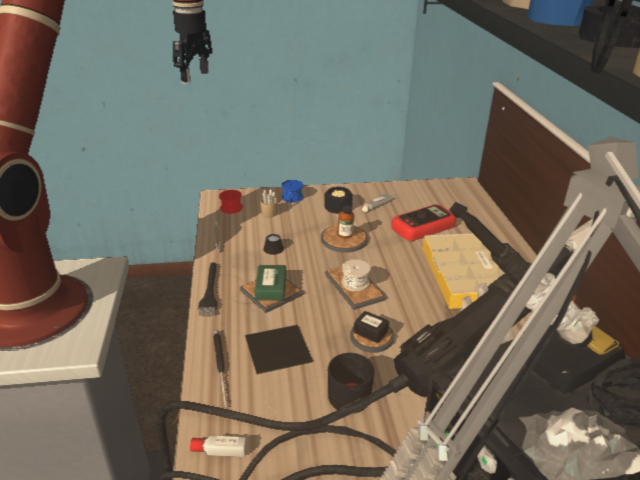

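The top picture shows the bottle on the wide round stand (275,205), the reel on the long stand (350,211), the charger on the small round stand (412,211), the bit box on the square stand (350,284), the empty mat (418,282), and the loupe (284,277). The pots are at (211,204) and (472,236). Reel look-alikes are turquoise (433,168), blue (183,250) and red (198,316). Bottle look-alikes are the brown one at the back (404,63) and the white one (428,86).

```bash
cat > h.py <<'E'
import numpy as np, cv2
from scipy.spatial.transform import Rotation as R
from station import status, optics
def cam(n):
    m=optics.camera_model(n); return m,R.from_euler('xyz',m['rotation'],degrees=True).as_matrix(),240/np.tan(np.radians(m['vertical_fov']/2))
def unproj(n,uv,z):
    m,r,f=cam(n); uv=np.atleast_2d(np.asarray(uv,float))
    d=np.c_[(uv[:,0]-m['cx'])/f,-(uv[:,1]-m['cy'])/f,-np.ones(len(uv))]@r.T
    return m['xyz']+d*((z-m['xyz'][2])/d[:,2])[:,None]
def proj(n,p):
    m,r,f=cam(n); c=(np.atleast_2d(p)-m['xyz'])@r
    return np.c_[m['cx']+f*c[:,0]/-c[:,2],m['cy']-f*c[:,1]/-c[:,2]]
def rect(mask,n,z):
    "centre, sizes, long-axis yaw of the mask's min-area rectangle in the plane z"
    c=max(cv2.findContours(mask.astype(np.uint8),cv2.RETR_EXTERNAL,cv2.CHAIN_APPROX_NONE)[0],key=cv2.contourArea)[:,0]
    p=unproj(n,c,z)[:,:2].astype(np.float32)
    (cx,cy),(w,h),a=cv2.minAreaRect(p)
    if w>h: w,h,a=h,w,a-90
    return np.round([cx,cy,w,h,(a+90)%180],1)
E
python3 - <<'E'
from h import *
H=dict(bit_box=36,flux_bottle=12,reel=48,charger=38,wide_round_stand=12,small_round_stand=12,square_stand=12,long_stand=12,spare_mat=3,loupe=0)
img={c:optics.get_image(c) for c in("top","side")}
for k,z in H.items():
    for c in("top","side"):
        for d in optics.place_of(c,k)[:3]:
            zz=0 if 'stand' in k or k in('spare_mat','loupe') else 12
            print(k,c,'origin',np.round(d['xy']),round(d['score'],2),np.round(unproj(c,d['xy'],zz)[0,:2],1))
    for d in optics.trace("top",k)[:1]:
        print('   mask',round(d['score'],2),np.round(d['xy']),rect(d['pixels'],"top",z))
big=cv2.resize(img['top'][150:330,160:510],None,fx=2.25,fy=2.25,interpolation=cv2.INTER_CUBIC)
cv2.imwrite('pics/crop.png',big)
E
```

```text
bit_box top origin [352. 282.] 0.95 [441.1  -3.6]
bit_box top origin [273. 210.] 0.64 [608.9 177.6]
bit_box side origin [275. 285.] 0.72 [449.1   7.5]
   mask 0.85 [350. 282.] [439.    4.2  56.3  85.4  83. ]
flux_bottle side origin [348. 234.] 0.6 [621.6 172.9]
   mask 0.66 [275. 208.] [6.177e+02 1.756e+02 3.460e+01 4.250e+01 3.000e-01]
reel top origin [188. 252.] 0.94 [510.4 368.5]
reel top origin [199. 316.] 0.69 [365.2 339.5]
reel top origin [350. 211.] 0.68 [606.5  -1.5]
reel side origin [290. 196.] 0.85 [510.1 362. ]
reel side origin [231. 208.] 0.72 [365.4 317.3]
reel side origin [353. 283.] 0.6 [600.7  -4.1]
   mask 0.92 [435. 167.] [ 700.3 -190.    57.3   62.2  178.5]
charger top origin [410. 212.] 0.81 [ 604.2 -140. ]
charger top origin [350. 213.] 0.71 [601.3  -1.2]
charger side origin [369. 330.] 0.7 [ 603.8 -140.4]
   mask 0.57 [410. 210.] [ 600.4 -142.7   41.2   56.8  139.1]
wide_round_stand top origin [274. 207.] 0.87 [617.8 175.2]
wide_round_stand top origin [274. 210.] 0.66 [609.7 175.5]
wide_round_stand side origin [340. 242.] 0.94 [602.4 161.8]
   mask 0.87 [277. 21
[... 357 characters left out ...]

square_stand side origin [272. 293.] 0.91 [442.3  -2.9]
   mask 0.85 [351. 294.] [396.2   6.5  32.1  59.3  83. ]
long_stand top origin [350. 214.] 0.72 [602.2  -1.4]
long_stand side origin [353. 289.] 0.62 [599.9  -7.1]
   mask 0.67 [340. 216.] [600.    2.   71.9 126.5 108.1]
spare_mat top origin [416. 282.] 0.76 [ 445.  -150.9]
spare_mat side origin [280. 351.] 0.98 [ 445.9 -162.3]
   mask 0.73 [413. 281.] [ 442.5 -154.1   95.3   96.5   99.5]
loupe top origin [284. 277.] 0.85 [453.5 149.5]
loupe top origin [274. 209.] 0.69 [612.5 174.2]
loupe top origin [416. 283.] 0.65 [ 442.1 -151. ]
loupe side origin [272. 249.] 0.77 [451.2 149.8]
   mask 0.79 [283. 280.] [453.3 153.7  43.4  43.6   0.5]
```

View pics/crop.png

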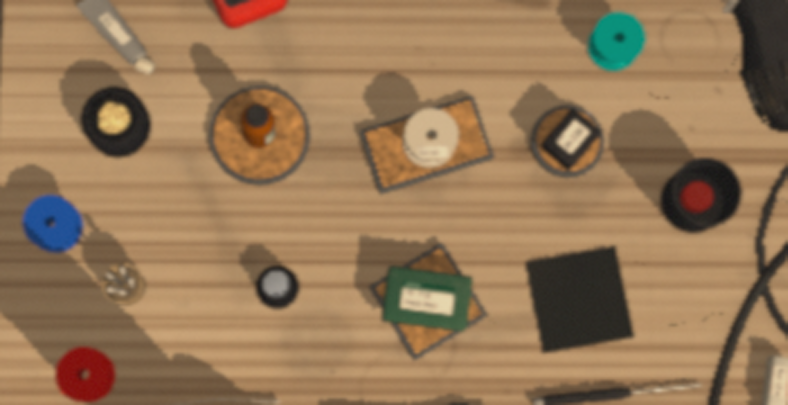

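```bash
python3 - <<'E'
from h import *
img=optics.get_image("top")
def c2(p): return np.array(p,float)/2.25+[160-.28,150-.28]
def quad(n,p,z):
    w=unproj("top",c2(p),z)[:,:2]; e=np.roll(w,-1,0)-w
    print(n,w.mean(0).round(1),'sides',np.linalg.norm(e,axis=1).round(1),'ang',(np.degrees(np.arctan2(e[:,1],e[:,0]))%180).round(1))
quad('long',[(361,129),(471,98),(492,157),(382,190)],12)
quad('square',[(372,288),(440,245),(486,313),(416,356)],12)
quad('mat',[(527,262),(613,247),(632,335),(544,351)],3)
for n,p,z in(('wide',(259,134),12),('small',(567,140),12),('reel',(432,133),48),('cap',(259,114),82),('loupe',(277,286),14)): print(n,unproj("top",c2(p),z)[0,:2].round(1))
# reel by side traces and top traces of right instance
for d in optics.trace("top","reel"):
    print('reel',np.round(d['xy']),round(d['score'],2),rect(d['pixels'],"top",40))
for k,z in(('reel',30),('charger',25),('flux_bottle',47),('bit_box',24)):
    optics.get_image("side")
    for d in optics.trace("side",k)[:4]:
        ys,xs=np.nonzero(d['pixels']); print(k,'side',round(d['score'],2),np.round(d['xy']),xs.min(),xs.max(),ys.min(),ys.max(),unproj("side",[(xs.min()+xs.max())/2,(ys.min()+ys.max())/2],z)[0,:2].round(1))
s=cv2.imread('pics/side0.png')
a=[cv2.resize(x,(400,300),interpolation=cv2.INTER_CUBIC) for x in (img[195-38:195+37,225:325],img[176:251,300:400],img[173:248,362:462],img[247:322,300:400])]
cv2.imwrite('pics/close.png',np.vstack([np.hstack(a[:2]),np.hstack(a[2:])]))
E
```

```text
long [6.01e+02 6.00e-01] sides [118.4  65.4 118.2  67.1] ang [106.4  18.5 107.2  18.6]
square [ 4.395e+02 -1.000e-01] sides [81.8 82.7 82.9 81.1] ang [122.5  33.6 121.4  32.8]
mat [ 442.7 -153.8] sides [89.8 91.3 91.1 91.7] ang [100.1  10.5 100.3   9.7]
wide [609.9 172.5]
small [ 605.3 -144. ]
reel [603.8  -2.3]
cap [614.3 169. ]
loupe [453.3 152.4]
reel [199. 314.] 0.97 [363.2 337.3  49.8  56.4  71.9]
reel [180. 248.] 0.93 [511.1 375.4  49.8  58.   45.9]
reel [435. 169.] 0.82 [ 702.1 -191.2   50.3   64.4  135.3]
reel [350. 210.] 0.73 [ 6.018e+02 -2.000e-01  5.220e+01  5.800e+01  1.797e+02]
reel side 0.95 [290. 190.] 282 303 180 202 [515.1 354.6]
reel side 0.79 [353. 277.] 341 370 260 290 [604.3  -2.3]
reel side 0.77 [231. 202.] 219 241 190 213 [364.8 317.5]
charger side 0.79 [372. 323.] 354 389 311 342 [ 605.8 -146.1]
flux_bottle side 0.71 [348. 224.] 338 354 205 237 [614.9 172. ]
flux_bottle side 0.26 [354. 294.] 325 385 268 309 [590.8 -65.8]
bit_box side 0.92 [272. 281.] 255 287 265 299 [442.    1.5]
```

View pics/close.png

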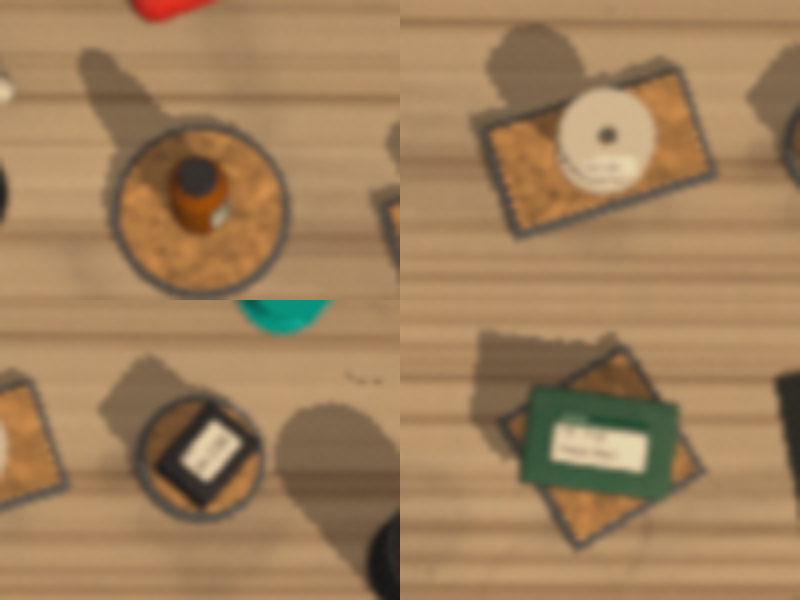

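The close crops confirm the choice: the pale-flanged reel at (352,210), the charger at about (413,211), the box at (350,283) with its yaw near 83°, and the bottle cap at (274.5,201).

The plan is charger→mat, bottle→small round, reel→wide round, box→long, charger→square.

```bash
cat > to.py <<'E'
import sys
from h import *
x,y,z,yaw=map(float,sys.argv[1:5]); s=status.get_state()
r=R.from_euler('xyz',s['eef_rot'],degrees=True)
d=r.inv().apply(np.array([x,y,z])-s['eef_pos'])/1000
t=(s['eef_rot'][2]-yaw+90)%180-90
print('t',round(s['time'],2),'pos',s['eef_pos'].round(1),'rot',s['eef_rot'].round(1),'w',round(s['gripper_width'],1),'j7',round(s['joints'][6]),'-> d',d.round(4),'turn',round(t,1))
E
python3 to.py 603 -144.5 200 137; python3 - <<'E'
from h import *
print('label',unproj("top",[414.75,210.5],38)[0],'q',unproj("top",[[362+a/4,173+(b-300)/4] for a,b in((213,402),(262,443),(207,508),(157,464))],38).mean(0), 'reel',unproj("top",[351.7,210.2],48),'cap',unproj("top",[274.5,200.75],82),'box',unproj("top",[[300+(a-400)/4,247+(b-300)/4] for a,b in((533,387),(680,405),(668,500),(522,483))],36).round(1),'stands',unproj("top",[[275.2,209.5],[412.2,212.2]],12))
E
```

```text
t 2.2 pos [294.2 579.6 231.3] rot [-180.    -0.   153.1] w 85.4 j7 -2 -> d [-0.6031 -0.5059  0.0313] turn 16.1
label [ 602.95882729 -146.35842776   38.        ] q [ 600.54812367 -145.60580748   38.        ] reel [[600.69808147  -2.2177128   48.        ]] cap [[613.4941948  169.74204056  82.        ]] box [[469.4  39.2  36. ]
 [459.6 -42.9  36. ]
 [406.6 -35.5  36. ]
 [415.8  45.5  36. ]] stands [[ 609.39156495  171.66413701   12.        ]
 [ 604.6556838  -145.10936861   12.        ]]
```

```bash
python3 -m creep '[[1,-0.3,-0.252,0,16],[1,-0.3,-0.252,0,16],[1,-0.3,-0.252,0,16],[1,-0.3,-0.252,0,16],[1,-0.3,-0.252,0,16],[1,-0.3,-0.252,0,16],[1,-0.3,-0.252,0,16],[1,-0.3,-0.252,0,16]]' 30; python3 to.py 603 -145.5 150 137
```

```text
time: 3.0
eef_pos: [448.7, 216.1, 231.7]
eef_rot: [180.0, 0.1, 137.0]
ft_force: [0.7, -0.1, 0.1]
gripper_width: 85.5
grip_force: 0.0
t 3.0 pos [448.7 216.1 231.7] rot [1.80e+02 1.00e-01 1.37e+02] w 85.5 j7 22 -> d [-0.3594 -0.159   0.0821] turn -0.0
```

```bash
python3 -m creep '[[1,-0.36,-0.159,0.08,0],[1,-0.36,-0.159,0.08,0],[1,-0.36,-0.159,0.08,0],[1,-0.36,-0.159,0.08,0],[1,-0.36,-0.159,0.08,0],[1,-0.36,-0.159,0.08,0],[1,-0.36,-0.159,0.08,0],[1,-0.36,-0.159,0.08,0]]'; python3 -m creep '[[1,0,0,0,0],[1,0,0,0,0],[1,0,0,0,0]]' >/dev/null; python3 to.py 603 -145.5 70 137; python3 - <<'E'
from h import *
i=optics.get_image("side");cv2.imwrite("pics/s1.png",cv2.resize(i[200:400,240:480],(720,600)))
E
```

```text
time: 3.8
eef_pos: [603.3, -142.9, 151.4]
eef_rot: [180.0, 0.0, 137.1]
ft_force: [0.7, -0.3, 0.5]
gripper_width: 85.3
grip_force: 0.0
t 4.1 pos [ 602.4 -139.1  151.7] rot [ 1.799e+02 -1.000e-01  1.372e+02] w 85.5 j7 63 -> d [-0.0049 -0.0044  0.0817] turn 0.2
```

View pics/s1.png

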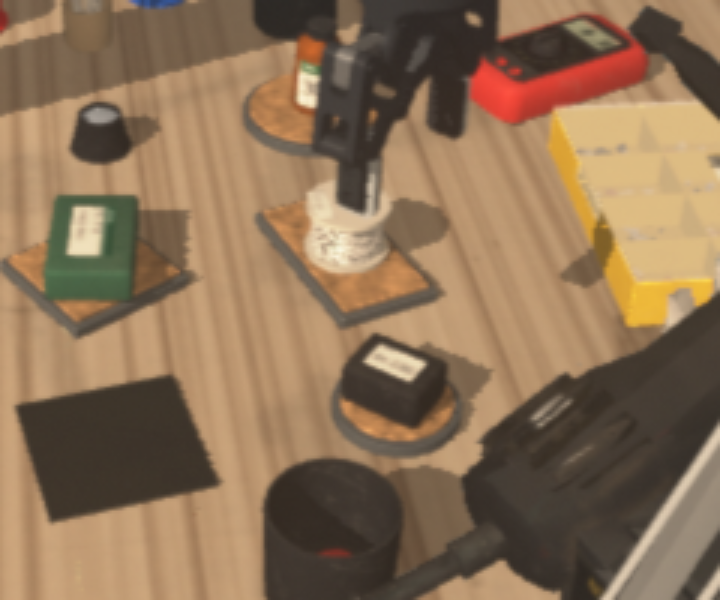

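```bash
python3 - <<'E'
from h import *
for i in range(3):
    s=status.get_state();print(s['time'],s['eef_pos'].round(1)); optics.get_image("side")
u=np.array([.68,.73,0]);p=s['eef_pos']+[0,0,13]
print((proj("side",[p-42*u,p+42*u])-[240,200])*3)
E
python3 to.py 603 -145.5 70 137
```

```text
4.15 [ 602.5 -138.6  151.9]
4.2 [ 602.6 -138.5  152.1]
4.25 [ 602.6 -138.8  152.1]
[[360.17889613 207.51293623]
 [441.2396118  136.1265048 ]]
t 4.3 pos [ 602.6 -139.2  152.2] rot [179.9  -0.  137.2] w 85.4 j7 63 -> d [-0.0046 -0.0044  0.0821] turn 0.2
```

The side crop shows the fingertip at (360,205), where the calibration predicts (360,208). The charger lies below it at (393,380), so I descend.

```bash
python3 -m creep '[[1,-0.0045,-0.0045,0.02,0],[1,-0.0045,-0.0045,0.05,0],[1,-0.0045,-0.0045,0.08,0],[1,-0.0045,-0.0045,0.08,0],[1,-0.0045,-0.0045,0.08,0]]'; python3 to.py 603 -145.5 14 137
```

```text
time: 4.8
eef_pos: [602.9, -146.8, 72.1]
eef_rot: [180.0, -0.0, 137.1]
ft_force: [0.4, -0.9, -0.3]
gripper_width: 85.7
grip_force: 0.0
t 4.8 pos [ 602.9 -146.8   72.1] rot [180.   -0.  137.1] w 85.7 j7 64 -> d [0.0008 0.001  0.0581] turn 0.1
```

```bash
python3 -m creep '[[1,0,0,0.03,0],[1,0,0,0.057,0],[1,0,0,0.057,0],[1,0,0,0.057,0]]'; python3 to.py 603 -145.5 14 137;  python3 -m creep '[[0,0,0,0,0],[0,0,0,0,0],[0,0,0,0,0],[0,0,0,0,0],[0,0,0,0,0],[0,0,0,0,0],[0,0,0,0,0],[0,0,0,0,0]]' 30
```

```text
time: 5.2
eef_pos: [603.9, -147.5, 16.4]
eef_rot: [179.9, 0.1, 137.1]
ft_force: [0.6, -0.6, 1.2]
gripper_width: 85.4
grip_force: 0.0
t 5.2 pos [ 603.9 -147.5   16.4] rot [1.799e+02 1.000e-01 1.371e+02] w 85.4 j7 65 -> d [0.0021 0.0009 0.0024] turn 0.1
time: 6.0
eef_pos: [603.6, -147.6, 16.0]
eef_rot: [179.9, 0.1, 137.1]
ft_force: [-1.4, 1.1, 5.1]
gripper_width: 39.6
grip_force: 31.6
```

Gripped at 39.6 mm, so the charger is held across its 40 mm side. Next I lift it and take it to the mat.

```bash
python3 -m creep '[[0,0,0,-0.04,0],[0,0,0,-0.08,0],[0,0,0,-0.08,0],[0,0,0,-0.08,0]]'; python3 to.py 443 -154 90 137
```

```text
time: 6.4
eef_pos: [603.0, -147.5, 95.6]
eef_rot: [179.9, 0.1, 137.1]
ft_force: [-0.0, -0.1, -0.6]
gripper_width: 39.5
grip_force: 31.0
t 6.4 pos [ 603.  -147.5   95.6] rot [1.799e+02 1.000e-01 1.371e+02] w 39.5 j7 64 -> d [ 0.1128 -0.1137  0.0053] turn 0.1
```

```bash
python3 -m creep '[[0,0.03,-0.03,0,0],[0,0.06,-0.06,0,0],[0,0.09,-0.09,0,0],[0,0.113,-0.114,0,0],[0,0.113,-0.114,0,0],[0,0.113,-0.114,0,0],[0,0.113,-0.114,0,0]]'; python3 to.py 443 -154 8 137
```

```text
time: 7.1
eef_pos: [443.5, -153.8, 94.2]
eef_rot: [180.0, 0.0, 137.1]
ft_force: [0.5, 0.0, -0.3]
gripper_width: 39.6
grip_force: 30.9
t 7.1 pos [ 443.5 -153.8   94.2] rot [180.    0.  137.1] w 39.6 j7 69 -> d [ 0.0003 -0.0005  0.0862] turn 0.1
```

```bash
python3 -m creep '[[0,0,0,0.04,0],[0,0,0,0.07,0],[0,0,0,0.086,0],[0,0,0,0.086,0],[0,0,0,0.086,0],[1,0,0,0.086,0],[1,0,0,0.086,0],[1,0,0,0.086,0]]';python3 -m creep '[[1,0,0,0,0],[1,0,0,0,0],[1,0,0,-0.05,0],[1,0,0,-0.1,0],[1,0,0,-0.14,0],[1,0,0,-0.14,0],[1,0,0,-0.14,0]]'; python3 to.py 614 170 150 110
```

```text
time: 7.9
eef_pos: [442.8, -154.1, 9.1]
eef_rot: [180.0, 0.1, 137.1]
ft_force: [0.1, -0.2, -0.3]
gripper_width: 80.5
grip_force: 0.0
time: 8.6
eef_pos: [442.5, -154.0, 149.5]
eef_rot: [179.9, 0.1, 137.1]
ft_force: [-1.4, 0.7, -0.3]
gripper_width: 85.4
grip_force: 0.0
t 8.6 pos [ 442.5 -154.   149.5] rot [1.799e+02 1.000e-01 1.371e+02] w 85.4 j7 69 -> d [ 9.500e-02  3.541e-01 -3.000e-04] turn 27.1
```

```bash
python3 -m creep '[[1,0.095,0.354,0,27],[1,0.095,0.354,0,27],[1,0.095,0.354,0,27],[1,0.095,0.354,0,27],[1,0.095,0.354,0,27],[1,0.095,0.354,0,27],[1,0.095,0.354,0,27],[1,0.095,0.354,0,27]]'; python3 -m creep '[[1,0,0,0,0],[1,0,0,0,0],[1,0,0,0,0]]' >/dev/null; python3 to.py 614 170 95 110; python3 - <<'E'
from h import *
optics.get_image("top")
for n in("charger","flux_bottle"):
  for d in optics.trace("top",n)[:2]: print(n,round(d['score'],2),rect(d['pixels'],"top",29 if n=="charger" else 82),np.round(d['xy']))
E
```

```text
time: 9.4
eef_pos: [613.4, 177.9, 145.6]
eef_rot: [-179.9, -0.3, 110.6]
ft_force: [-0.9, -0.2, 0.3]
gripper_width: 85.6
grip_force: 0.0
t 9.7 pos [612.9 166.9 147.8] rot [-1.798e+02  1.000e-01  1.099e+02] w 85.4 j7 13 -> d [0.0026 0.0023 0.0527] turn -0.1
charger 0.76 [ 440.5 -148.4   37.7   50.   134.4] [415. 280.]
flux_bottle 0.24 [ 434.5 -136.6   92.8   94.4   99. ] [406. 276.]
flux_bottle 0.16 [391.8  11.2  30.7  56.3  83. ] [348. 292.]
```

```bash
python3 -m creep '[[1,0.0025,0.0025,0.02,0],[1,0.0025,0.0025,0.05,0],[1,0.0025,0.0025,0.05,0],[1,0.0025,0.0025,0.05,0],[1,0.0025,0.0025,0.05,0]]'; python3 to.py 614 170 22 110
```

```text
time: 10.35
eef_pos: [616.4, 172.8, 100.3]
eef_rot: [179.8, 0.0, 110.0]
ft_force: [0.3, 0.6, 0.9]
gripper_width: 85.3
grip_force: 0.0
t 10.35 pos [616.4 172.8 100.3] rot [179.8   0.  110. ] w 85.3 j7 14 -> d [-0.0018 -0.0034  0.0783] turn 0.0
```

```bash
python3 - <<'E'
from h import *
i=optics.get_image("side");cv2.imwrite("pics/s2.png",cv2.resize(i[150:275,270:420],(720,600)))
E
```

```text
(no output)
```

View pics/s2.png

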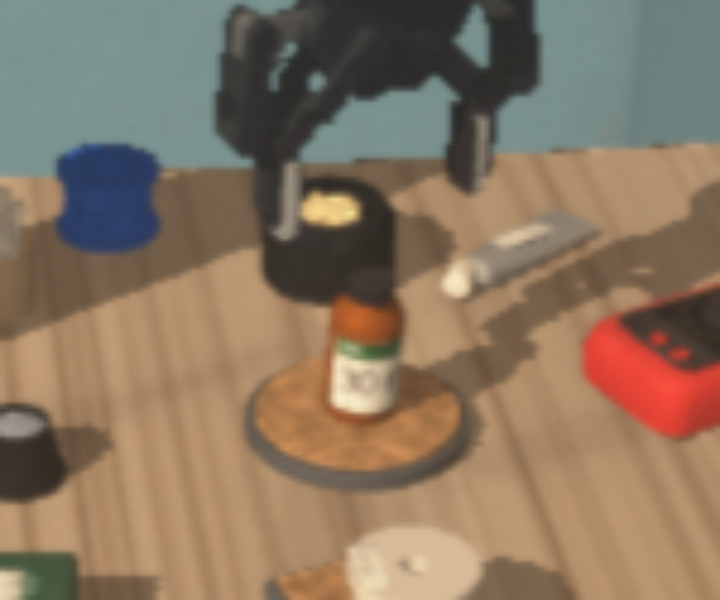

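The fingertips at (285,230) and (470,185) straddle the bottle at (365,345), and the pot behind clears the fingers. I descend with a small correction.

```bash
python3 -m creep '[[1,-0.0015,-0.0025,0.03,0],[1,-0.0015,-0.0025,0.06,0],[1,-0.0015,-0.0025,0.078,0],[1,-0.0015,-0.0025,0.078,0],[1,-0.0015,-0.0025,0.078,0]]';  python3 -m creep '[[0,0,0,0,0],[0,0,0,0,0],[0,0,0,0,0],[0,0,0,0,0],[0,0,0,0,0],[0,0,0,0,0],[0,0,0,0,0],[0,0,0,0,0]]' 25;python3 to.py 614 170 22 110
```

```text
time: 10.9
eef_pos: [614.4, 171.0, 21.9]
eef_rot: [179.9, 0.0, 110.1]
ft_force: [-0.4, 0.2, -0.2]
gripper_width: 85.6
grip_force: 0.0
time: 11.7
eef_pos: [613.9, 171.0, 21.4]
eef_rot: [179.9, -0.0, 110.1]
ft_force: [-1.4, 0.9, 5.9]
gripper_width: 32.5
grip_force: 27.5
t 11.7 pos [613.9 171.   21.4] rot [179.9  -0.  110.1] w 32.5 j7 16 -> d [-0.001  -0.0003 -0.0006] turn 0.1
```

```bash
python3 -m creep '[[0,0,0,-0.02,0],[0,0,0,-0.05,0],[0,0,0,-0.1,0],[0,0,0,-0.12,0],[0,0,0,-0.12,0],[0,0,0,-0.12,0]]'; python3 to.py 604.5 -145 140 110; python3 - <<'E'
from h import *
i=optics.get_image("side");cv2.imwrite("pics/s3.png",cv2.resize(i[110:235,270:420],(720,600)))
E
```

```text
time: 12.3
eef_pos: [612.5, 170.9, 139.7]
eef_rot: [-179.9, -0.0, 110.1]
ft_force: [-0.2, -0.1, -1.1]
gripper_width: 32.7
grip_force: 26.8
t 12.3 pos [612.5 170.9 139.7] rot [-179.9   -0.   110.1] w 32.7 j7 13 -> d [-2.939e-01 -1.160e-01 -2.000e-04] turn 0.1
```

View pics/s3.png

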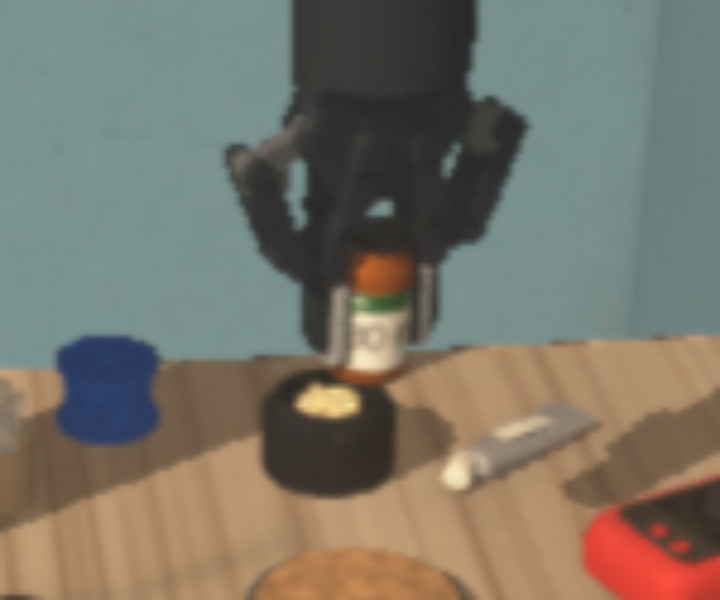

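The bottle is held upright, its base at about (372,375) in the crop. I check its offset along tool x.

```bash
python3 - <<'E'
from h import *
s=status.get_state();p=s['eef_pos'];print(p)
print(unproj("side",[270+370/4.8,110+376/4.8],130.3))
print((proj("side",[[*p[:2],130.3],[*p[:2],200.3],[*p[:2],175.3]])-[270,110])*4.8)
optics.get_image("top")
for d in optics.trace("top","wide_round_stand")[:1]: print(d['score'],rect(d['pixels'],"top",12))
for d in optics.trace("top","small_round_stand")[:1]: print(d['score'],rect(d['pixels'],"top",12))
optics.get_image("side")
for n in("wide_round_stand","small_round_stand"):
  for d in optics.trace("side",n)[:1]: print(d['score'],rect(d['pixels'],"side",9))
E
```

```text
[611.82261914 170.76876338 138.65857011]
[[612.78207287 164.90709281 130.3       ]]
[[365.52663318 369.88373764]
 [371.90677029 221.72486558]
 [369.58143364 275.72358835]]
0.69 [617.2 129.2  12.   55.1   6.7]
0.64 [ 604.7 -144.1   71.9   75.8  134.8]
0.69 [609.8 166.6  98.7 114.8  78.6]
0.72 [ 606.8 -151.1   74.    81.    83.4]
```

```bash
python3 -m creep '[[0,-0.04,-0.016,0,0],[0,-0.08,-0.032,0,0],[0,-0.12,-0.047,0,0],[0,-0.16,-0.063,0,0],[0,-0.2,-0.079,0,0],[0,-0.24,-0.095,0,0],[0,-0.27,-0.107,0,0],[0,-0.294,-0.116,0,0]]';python3 -m creep '[[0,0,0,0,0],[0,0,0,0,0],[0,0,0,0,0],[0,0,0,0,0]]' ; python3 to.py 604.5 -144.5 23 110
```

```text
time: 13.45
eef_pos: [604.6, -148.6, 140.4]
eef_rot: [-179.9, 0.1, 109.9]
ft_force: [0.5, -0.2, -0.9]
gripper_width: 32.9
grip_force: 26.8
time: 13.85
eef_pos: [605.7, -142.7, 140.4]
eef_rot: [180.0, -0.1, 110.3]
ft_force: [-0.3, 0.1, -0.5]
gripper_width: 33.0
grip_force: 26.8
t 13.85 pos [ 605.7 -142.7  140.4] rot [ 1.800e+02 -1.000e-01  1.103e+02] w 33.0 j7 41 -> d [-0.0014 -0.0018  0.1174] turn 0.3
```

```bash
python3 -m creep '[[0,-0.0015,-0.002,0.04,0],[0,-0.0015,-0.002,0.08,0],[0,-0.0015,-0.002,0.105,0],[0,-0.0015,-0.002,0.112,0],[0,-0.0015,-0.002,0.112,0],[0,-0.0015,-0.002,0.112,0]]'; python3 to.py 604.5 -144.5 22.2 110
```

```text
time: 14.45
eef_pos: [605.4, -147.1, 30.1]
eef_rot: [179.9, 0.1, 110.1]
ft_force: [0.2, -0.9, -0.1]
gripper_width: 32.8
grip_force: 26.8
t 14.45 pos [ 605.4 -147.1   30.1] rot [1.799e+02 1.000e-01 1.101e+02] w 32.8 j7 44 -> d [0.0028 0.     0.0079] turn 0.1
```

```bash
python3 -m creep '[[0,0.0025,0,0,0],[0,0.0025,0,0.004,0],[0,0.0025,0,0.008,0],[0,0.0025,0,0.008,0],[0,0.0025,0,0.008,0]]'; python3 to.py 604.5 -144.5 22.2 110;python3 -m creep '[[0.5,0,0,0,0],[0.8,0,0,0,0],[1,0,0,0,0],[1,0,0,0,0],[1,0,0,0,0]]'; python3 -m creep '[[1,0,0,-0.04,0],[1,0,0,-0.08,0],[1,0,0,-0.11,0],[1,0,0,-0.11,0],[1,0,0,-0.11,0]]';python3 to.py 602 -1 130 90
```

```text
time: 14.95
eef_pos: [603.8, -144.7, 21.4]
eef_rot: [179.9, 0.0, 110.1]
ft_force: [-0.6, 1.4, 4.8]
gripper_width: 33.1
grip_force: 27.3
t 14.95 pos [ 603.8 -144.7   21.4] rot [179.9   0.  110.1] w 33.1 j7 44 -> d [-0.      0.0007 -0.0008] turn 0.1
time: 15.45
eef_pos: [603.1, -144.9, 20.4]
eef_rot: [-180.0, -0.0, 110.1]
ft_force: [-0.7, 0.7, -0.3]
gripper_width: 85.7
grip_force: 0.0
time: 15.95
eef_pos: [603.3, -144.8, 131.2]
eef_rot: [179.9, 0.0, 110.1]
ft_force: [-0.4, 0.2, 0.2]
gripper_width: 85.1
grip_force: 0.0
t 15.95 pos [ 603.3 -144.8  131.2] rot [179.9   0.  110.1] w 85.1 j7 42 -> d [0.1355 0.0482 0.0011] turn 20.1
```

```bash
python3 -m creep '[[1,0.04,0.016,0,8],[1,0.08,0.03,0,16],[1,0.12,0.042,0,20],[1,0.135,0.048,0,20],[1,0.135,0.048,0,20],[1,0.135,0.048,0,20],[1,0.135,0.048,0,20]]'; python3 to.py 602 -2 60 90; python3 - <<'E'
from h import *
a=optics.get_image("side");
for d in optics.trace("side","flux_bottle")[:2]:
    ys,xs=np.nonzero(d['pixels']);print(d['score'],xs.min(),xs.max(),ys.min(),ys.max(),unproj("side",[(xs.min()+xs.max())/2,(ys.min()+ys.max())/2],47)[0,:2])
cv2.imwrite("pics/s4.png",cv2.resize(a[210:370,280:472],(720,600)))
E
```

```text
time: 16.65
eef_pos: [601.7, -5.2, 130.4]
eef_rot: [-180.0, 0.1, 89.8]
ft_force: [-0.6, -0.9, 0.1]
gripper_width: 85.5
grip_force: 0.0
t 16.65 pos [601.7  -5.2 130.4] rot [-1.80e+02  1.00e-01  8.98e+01] w 85.5 j7 14 -> d [0.0034 0.0004 0.0704] turn -0.2
0.65 361 383 296 337 [ 605.4056519 -145.6588662]
```

View pics/s4.png

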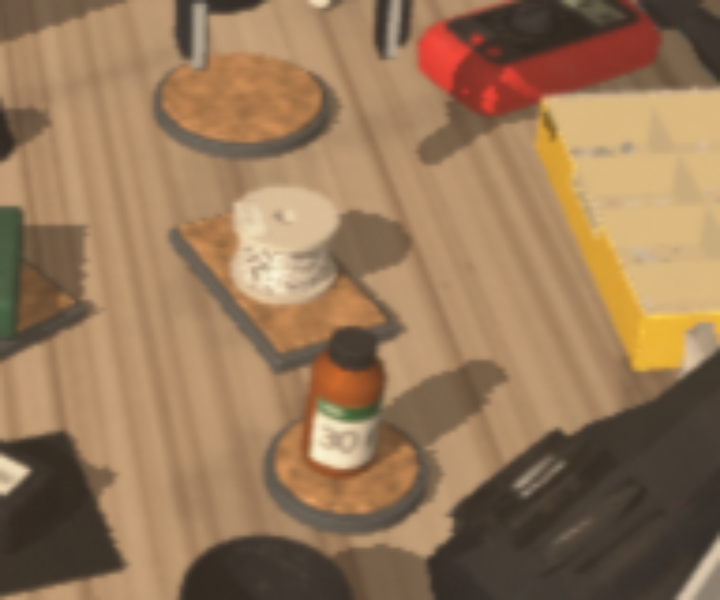

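The bottle (342,460) sits centred on the small stand (346,462). The fingertips at (200,55) and (392,45) straddle the reel at (285,240), so I go down for it.

```bash
python3 -c "
from h import *
print(unproj('side',[280+286/3.75,210+216/3.75],48))"; python3 -m creep '[[1,0.0035,0,0.03,0],[1,0.0035,0,0.055,0],[1,0.0035,0,0.07,0],[1,0.0035,0,0.07,0],[1,0.0035,0,0.07,0]]'; python3 to.py 602 -2 20 90
```

```text
[[604.80344185  -3.10530316  48.        ]]
time: 17.25
eef_pos: [602.4, 1.0, 61.1]
eef_rot: [180.0, 0.0, 90.0]
ft_force: [0.1, 0.1, 0.7]
gripper_width: 85.3
grip_force: 0.0
t 17.25 pos [602.4   1.   61.1] rot [180.   0.  90.] w 85.3 j7 15 -> d [-0.0029 -0.0005  0.0411] turn 0.0
```

```bash
python3 -m creep '[[1,-0.003,0,0.02,0],[1,-0.003,0,0.04,0],[1,-0.003,0,0.04,0],[1,-0.003,0,0.04,0]]'; python3 -m creep '[[0,0,0,0,0],[0,0,0,0,0],[0,0,0,0,0],[0,0,0,0,0],[0,0,0,0,0],[0,0,0,0,0],[0,0,0,0,0]]' 40;python3 -m creep '[[0,0,0,-0.02,0],[0,0,0,-0.06,0],[0,0,0,-0.1,0],[0,0,0,-0.1,0],[0,0,0,-0.1,0]]'; python3 to.py 609.5 172 120 90
```

```text
time: 17.65
eef_pos: [602.8, -1.3, 21.8]
eef_rot: [179.9, 0.0, 90.1]
ft_force: [0.4, -0.0, 0.3]
gripper_width: 85.7
grip_force: 0.0
time: 18.35
eef_pos: [603.3, -1.1, 22.3]
eef_rot: [179.8, -0.0, 90.1]
ft_force: [0.1, 0.2, 5.3]
gripper_width: 52.8
grip_force: 42.7
time: 18.85
eef_pos: [601.5, -0.8, 120.8]
eef_rot: [180.0, -0.0, 90.1]
ft_force: [-1.1, 0.3, -3.8]
gripper_width: 52.9
grip_force: 43.7
t 18.85 pos [601.5  -0.8 120.8] rot [180.   -0.   90.1] w 52.9 j7 14 -> d [0.1727 0.0083 0.0009] turn 0.1
```

```bash
python3 -m creep '[[0,0.035,0.002,0,0],[0,0.07,0.004,0,0],[0,0.105,0.005,0,0],[0,0.14,0.006,0,0],[0,0.173,0.008,0,0],[0,0.173,0.008,0,0],[0,0.173,0.008,0,0],[0,0.173,0.008,0,0]]'; python3 -m creep '[[0,0,0,0.03,0],[0,0,0,0.06,0],[0,0,0,0.085,0],[0,0,0,0.085,0],[0,0,0,0.085,0]]';python3 to.py 609.5 173 22.5 90; python3 - <<'E'
from h import *
a=optics.get_image("side")
cv2.imwrite("pics/s5.png",cv2.resize(a[170:270,285:405],(720,600)))
E
```

```text
time: 19.65
eef_pos: [608.6, 170.0, 118.9]
eef_rot: [-179.8, 0.1, 90.0]
ft_force: [0.2, -0.4, -3.9]
gripper_width: 52.5
grip_force: 43.6
time: 20.15
eef_pos: [609.8, 170.2, 35.5]
eef_rot: [-180.0, 0.1, 90.0]
ft_force: [0.4, 0.1, -3.0]
gripper_width: 52.2
grip_force: 43.7
t 20.15 pos [609.8 170.2  35.5] rot [-1.8e+02  1.0e-01  9.0e+01] w 52.2 j7 1 -> d [ 0.0028 -0.0003  0.013 ] turn -0.0
```

View pics/s5.png

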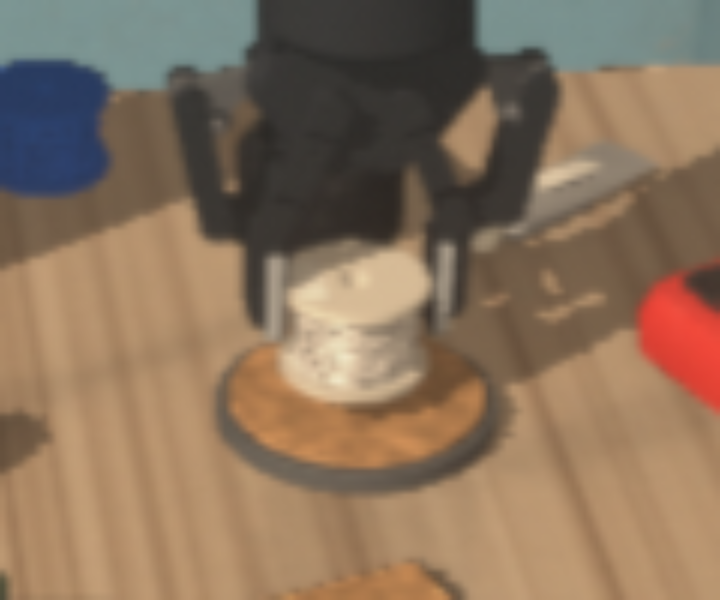

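```bash
python3 - <<'E'
from h import *
p=status.get_state()['eef_pos'];print(p)
t=np.linspace(0,2*np.pi,24,endpoint=False);a=cv2.imread("pics/s5.png")
for z in(25.5,61.5):
    q=proj("side",np.c_[p[0]+27*np.cos(t),p[1]-1+27*np.sin(t),0*t+z])
    q=(q-[285,170])*6
    for x in q: cv2.circle(a,tuple(x.astype(int).tolist()),3,(0,0,255),-1)
optics.get_image("top")
for d in optics.trace("top","reel"): print(d['score'],np.round(d['xy']))
b=cv2.resize(optics.get_image("top")[170:240,240:324],(720,600))
cv2.imwrite("pics/s6.png",np.hstack([a[150:550,100:500],b[100:500,150:550]]))
E
```

```text
[610.7818483  170.77849252  36.66901464]
0.81 [434. 166.]
0.79 [181. 248.]
0.45 [191. 321.]
```

View pics/s6.png

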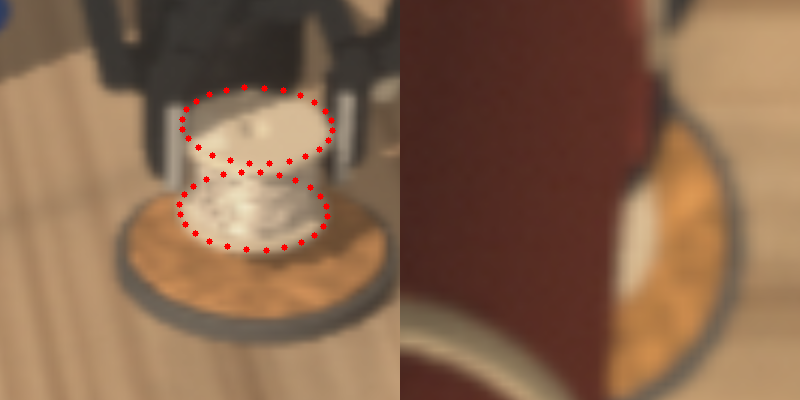

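The red predicted outlines match the reel, so it is level and centred in the grip; the apparent tilt was a shadow. I lower and release it.

```bash
python3 -m creep '[[0,0.002,0,0.006,0],[0,0.002,0,0.012,0],[0,0.002,0,0.013,0],[0,0.002,0,0.013,0],[0,0.002,0,0.013,0]]'; python3 -m creep '[[0.7,0,0,0,0],[1,0,0,0,0],[1,0,0,0,0],[1,0,0,0,0],[1,0,0,0,0]]'; python3 -m creep '[[1,0,0,-0.04,0],[1,0,0,-0.08,0],[1,0,0,-0.1,0],[1,0,0,-0.1,0],[1,0,0,-0.1,0]]';python3 to.py 440 3 100 83
```

```text
time: 20.85
eef_pos: [609.6, 173.9, 22.5]
eef_rot: [-180.0, 0.0, 90.1]
ft_force: [0.1, -0.1, -3.2]
gripper_width: 52.7
grip_force: 43.7
time: 21.35
eef_pos: [609.8, 174.0, 22.8]
eef_rot: [180.0, -0.0, 90.1]
ft_force: [0.6, -0.6, -1.0]
gripper_width: 85.2
grip_force: 0.0
time: 21.85
eef_pos: [609.3, 174.1, 122.6]
eef_rot: [-180.0, -0.0, 90.1]
ft_force: [-0.1, -1.4, -1.0]
gripper_width: 85.3
grip_force: 0.0
t 21.85 pos [609.3 174.1 122.6] rot [-180.    -0.    90.1] w 85.3 j7 -2 -> d [-0.1708 -0.1696  0.0226] turn 7.1
```

```bash
python3 -m creep '[[1,-0.035,-0.035,0,2],[1,-0.07,-0.07,0,4],[1,-0.105,-0.105,0.01,6.8],[1,-0.14,-0.14,0.02,6.8],[1,-0.171,-0.17,0.02,6.8],[1,-0.171,-0.17,0.02,6.8],[1,-0.171,-0.17,0.02,6.8],[1,-0.171,-0.17,0.02,6.8]]'; python3 -m creep '[[1,0,0,0.02,0],[1,0,0,0.04,0],[1,0,0,0.04,0],[1,0,0,0.04,0]]'; python3 to.py 440 2 15 83.3;python3 - <<'E'
from h import *
a=optics.get_image("side")
cv2.imwrite("pics/s7.png",np.hstack([cv2.resize(a[230:310,230:310],(400,400)),cv2.resize(a[200:260,305:385],(400,300))[:,:].copy() if 0 else cv2.resize(a[190:270,305:385],(400,400))]))
E
```

```text
time: 22.65
eef_pos: [440.7, 3.7, 102.1]
eef_rot: [-180.0, -0.0, 83.4]
ft_force: [0.8, -0.1, -0.3]
gripper_width: 85.7
grip_force: 0.0
time: 23.05
eef_pos: [440.5, 3.5, 62.4]
eef_rot: [-180.0, -0.0, 83.4]
ft_force: [-0.3, 0.4, 1.1]
gripper_width: 85.6
grip_force: 0.0
t 23.05 pos [440.5   3.5  62.4] rot [-180.    -0.    83.4] w 85.6 j7 15 -> d [-0.0016 -0.0003  0.0474] turn 0.1
```

View pics/s7.png

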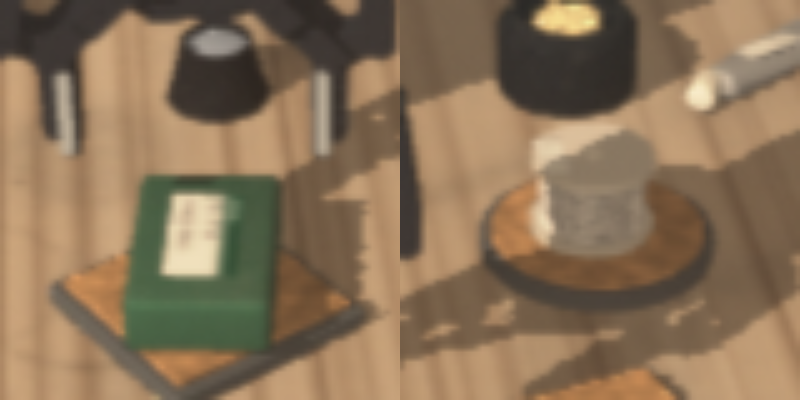

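The fingers (65,150) and (325,150) straddle the green box, and the reel stands upright on the wide stand. I take the box.

```bash
python3 -m creep '[[1,-0.0015,0,0.025,0],[1,-0.0015,0,0.047,0],[1,-0.0015,0,0.047,0],[1,-0.0015,0,0.047,0]]'; python3 -m creep '[[0,0,0,0,0],[0,0,0,0,0],[0,0,0,0,0],[0,0,0,0,0],[0,0,0,0,0],[0,0,0,0,0],[0,0,0,0,0]]' 40;python3 to.py 0 0 0 0; python3 -m creep '[[0,0,0,-0.02,0],[0,0,0,-0.06,0],[0,0,0,-0.09,0],[0,0,0,-0.09,0],[0,0,0,-0.09,0]]'; python3 to.py 601 0.6 100 107
```

```text
time: 23.5
eef_pos: [440.3, 1.3, 16.3]
eef_rot: [180.0, -0.0, 83.3]
ft_force: [0.4, -0.2, -0.5]
gripper_width: 85.7
grip_force: 0.0
time: 24.2
eef_pos: [440.6, 1.3, 16.8]
eef_rot: [179.9, -0.0, 83.3]
ft_force: [-0.2, -0.9, 4.8]
gripper_width: 54.0
grip_force: 41.7
t 24.2 pos [440.6   1.3  16.8] rot [179.9  -0.   83.3] w 54.0 j7 17 -> d [-0.0528 -0.4374  0.0157] turn 83.3
time: 24.7
eef_pos: [439.7, 1.6, 106.2]
eef_rot: [179.9, -0.0, 83.3]
ft_force: [-0.1, 0.1, -2.4]
gripper_width: 54.0
grip_force: 43.8
t 24.7 pos [439.7   1.6 106.2] rot [179.9  -0.   83.3] w 54.0 j7 13 -> d [0.0177 0.1603 0.0064] turn -23.7
```

```bash
python3 - <<'E'
from h import *
a=optics.get_image("top")
for k,z in(("long_stand",12),("square_stand",12),("wide_round_stand",12),("bit_box",115),("reel",48)):
    for d in optics.trace("top",k)[:4]: print(k,round(d['score'],2),np.round(d['xy']),rect(d['pixels'],"top",z))
cv2.imwrite("pics/t8.png",cv2.resize(a[160:310,240:440],(800,600),interpolation=cv2.INTER_CUBIC))
E
```

```text
long_stand 0.86 [349. 214.] [600.2   1.9  70.1 122.7 108.4]
square_stand 0.51 [329. 276.] [450.1  50.1  13.6  25.1 179.9]
square_stand 0.5 [284. 212.] [609.2 172.7  97.9  98.6 135. ]
wide_round_stand 0.79 [283. 215.] [609.8 172.1  96.8 101.5   1. ]
bit_box 0.48 [334. 275.] [447.7  43.3   3.3  10.  161.5]
reel 0.83 [198. 316.] [363.5 336.8  51.9  56.5  90.1]
reel 0.76 [184. 249.] [510.9 373.8  53.8  60.   90.3]
reel 0.58 [273. 206.] [6.038e+02 1.759e+02 5.160e+01 6.210e+01 6.000e-01]
reel 0.56 [436. 167.] [ 700.3 -188.9   51.7   63.9  135. ]
```

View pics/t8.png

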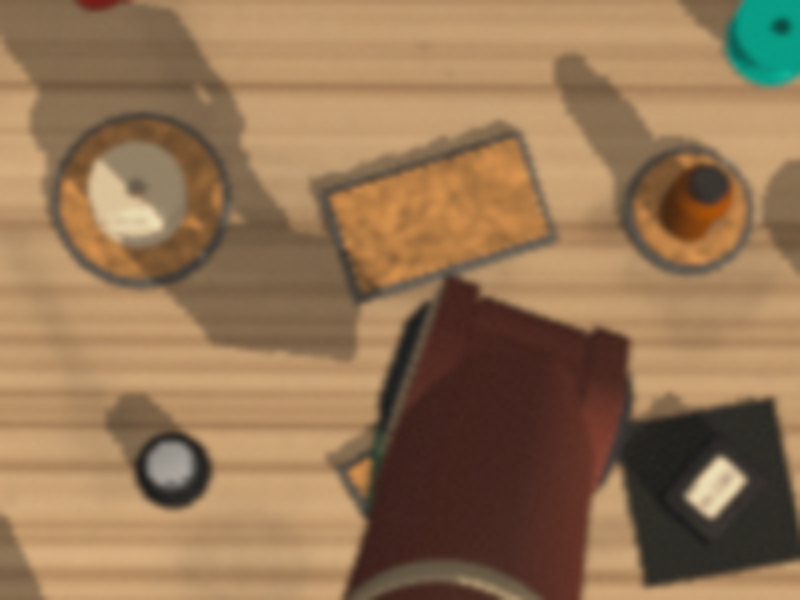

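The long stand is clear, with corners at (322,193), (518,132), (556,238) and (360,300). The reel is centred on its stand to within a few mm, and the loupe is untouched. I carry the box over and turn it.

```bash
python3 -c "
from h import *
print(unproj('top',[240+137/4,160+187/4],48),unproj('top',[240+143/4,160+200/4],12))
w=unproj('top',[[240+a/4,160+b/4] for a,b in((322,193),(518,132),(556,238),(360,300))],12);print(w.mean(0))"
python3 -m creep '[[0,0.004,0.04,0,-8],[0,0.008,0.08,0,-16],[0,0.013,0.12,0,-24],[0,0.018,0.16,0,-24.5],[0,0.018,0.16,0,-24.5],[0,0.018,0.16,0,-24.5],[0,0.018,0.16,0,-24.5],[0,0.018,0.16,0,-24.5]]'; python3 to.py 600.5 1 16.8 107.8
```

```text
[[607.72005508 171.97213053  48.        ]] [[608.21888671 170.38243102  12.        ]]
[ 5.99975105e+02 -5.16601247e-01  1.20000000e+01]
time: 25.8
eef_pos: [599.2, 0.3, 105.2]
eef_rot: [-179.9, -0.0, 107.8]
ft_force: [-0.5, 0.4, -0.7]
gripper_width: 53.8
grip_force: 43.8
t 25.8 pos [5.992e+02 3.000e-01 1.052e+02] rot [-179.9   -0.   107.8] w 53.8 j7 28 -> d [0.0002 0.0016 0.0884] turn -0.0
```

```bash
python3 -m creep '[[0,0,0.001,0.03,0],[0,0,0.001,0.06,0],[0,0,0.001,0.078,0],[0,0,0.001,0.078,0],[0,0,0.001,0.078,0]]'; python3 to.py 600.3 0.7 17 107.8
```

```text
time: 26.3
eef_pos: [601.5, 0.6, 28.1]
eef_rot: [-180.0, 0.0, 107.8]
ft_force: [0.8, 0.1, -0.7]
gripper_width: 53.9
grip_force: 43.7
t 26.3 pos [6.015e+02 6.000e-01 2.810e+01] rot [-180.     0.   107.8] w 53.9 j7 30 -> d [ 0.0004 -0.0011  0.0111] turn -0.0
```

```bash
python3 -m creep '[[0,0,-0.001,0.006,0],[0,0,-0.001,0.011,0],[0,0,-0.001,0.011,0],[0,0,-0.001,0.011,0]]'; python3 -m creep '[[0.7,0,0,0,0],[1,0,0,0,0],[1,0,0,0,0],[1,0,0,0,0],[1,0,0,0,0]]'; python3 -m creep '[[1,0,0,-0.04,0],[1,0,0,-0.08,0],[1,0,0,-0.1,0],[1,0,0,-0.1,0],[1,0,0,-0.1,0]]';python3 to.py 442.5 -153.8 110 137
```

```text
time: 26.7
eef_pos: [601.0, 0.4, 17.0]
eef_rot: [180.0, 0.0, 107.8]
ft_force: [0.1, -0.2, -0.5]
gripper_width: 54.0
grip_force: 43.9
time: 27.2
eef_pos: [600.7, 0.4, 16.6]
eef_rot: [-180.0, 0.0, 107.8]
ft_force: [0.3, -0.6, 0.6]
gripper_width: 85.8
grip_force: 0.0
time: 27.7
eef_pos: [600.4, 0.6, 116.5]
eef_rot: [-180.0, -0.0, 107.8]
ft_force: [0.2, 0.5, -0.7]
gripper_width: 85.3
grip_force: 0.0
t 27.7 pos [6.004e+02 6.000e-01 1.165e+02] rot [-180.    -0.   107.8] w 85.3 j7 28 -> d [-0.0987 -0.1976  0.0065] turn -29.2
```

```bash
python3 -m creep '[[1,-0.02,-0.04,0,-8],[1,-0.04,-0.08,0,-16],[1,-0.06,-0.12,0,-24],[1,-0.08,-0.16,0,-29],[1,-0.099,-0.198,0,-29],[1,-0.099,-0.198,0,-29],[1,-0.099,-0.198,0,-29],[1,-0.099,-0.198,0,-29]]';  python3 -m creep '[[1,0,0,0.03,0],[1,0,0,0.06,0],[1,0,0,0.06,0],[1,0,0,0.06,0]]'; python3 to.py 442.5 -153.8 8.5 137.1; python3 - <<'E'
from h import *
a=optics.get_image("top")
for k,z in(("long_stand",12),("bit_box",36)):
    for d in optics.trace("top",k)[:1]: print(k,round(d['score'],2),np.round(d['xy']),rect(d['pixels'],"top",z))
a=a[175:250,300:400];cv2.imwrite("pics/t9.png",cv2.resize(a,(800,600),interpolation=cv2.INTER_CUBIC))
E
```

```text
time: 28.5
eef_pos: [443.0, -153.1, 115.9]
eef_rot: [180.0, -0.1, 136.9]
ft_force: [0.4, -0.4, 0.3]
gripper_width: 85.6
grip_force: 0.0
time: 28.9
eef_pos: [443.0, -153.2, 56.3]
eef_rot: [-180.0, -0.1, 136.9]
ft_force: [0.0, 0.2, -0.3]
gripper_width: 85.5
grip_force: 0.0
t 28.9 pos [ 443.  -153.2   56.3] rot [-1.800e+02 -1.000e-01  1.369e+02] w 85.5 j7 69 -> d [-0.0001 -0.0008  0.0478] turn -0.2
long_stand 0.84 [357. 221.] [600.    1.   72.6 127.5 107.3]
bit_box 0.89 [350. 213.] [597.1   4.5  56.   87.4 104.6]
```

View pics/t9.png

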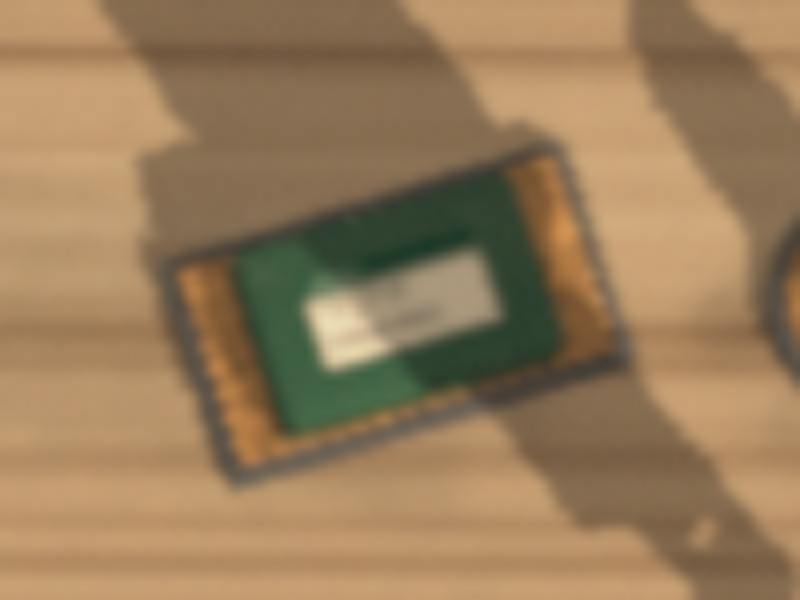

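The box lies along the long stand with nearly equal end gaps, about 60 px each. Now the charger.

```bash
python3 -m creep '[[1,0,-0.0005,0.025,0],[1,0,-0.0005,0.047,0],[1,0,-0.0005,0.047,0],[1,0,-0.0005,0.047,0]]'; python3 -m creep '[[0,0,0,0,0],[0,0,0,0,0],[0,0,0,0,0],[0,0,0,0,0],[0,0,0,0,0],[0,0,0,0,0],[0,0,0,0,0],[0,0,0,0,0]]' 30; python3 -m creep '[[0,0,0,-0.02,0],[0,0,0,-0.06,0],[0,0,0,-0.09,0],[0,0,0,-0.09,0],[0,0,0,-0.09,0]]'; python3 to.py 439.5 0 90 122;python3 - <<'E'
from h import *
a=optics.get_image("top")
for k in("square_stand",):
    for d in optics.trace("top",k)[:2]: print(k,round(d['score'],2),np.round(d['xy']),rect(d['pixels'],"top",12))
    optics.get_image("side")
    for d in optics.trace("side",k)[:2]: print(k,round(d['score'],2),np.round(d['xy']),rect(d['pixels'],"side",10))
E
```

```text
time: 29.45
eef_pos: [442.6, -154.8, 10.5]
eef_rot: [180.0, 0.1, 136.8]
ft_force: [-0.6, 0.5, -0.1]
gripper_width: 85.5
grip_force: 0.0
time: 30.25
eef_pos: [442.6, -154.9, 10.5]
eef_rot: [180.0, 0.1, 136.8]
ft_force: [-0.3, 0.4, 6.2]
gripper_width: 39.4
grip_force: 31.2
time: 30.75
eef_pos: [442.1, -154.6, 100.0]
eef_rot: [180.0, 0.1, 136.8]
ft_force: [-0.8, -0.0, -1.4]
gripper_width: 39.4
grip_force: 30.5
t 30.75 pos [ 442.1 -154.6  100. ] rot [1.800e+02 1.000e-01 1.368e+02] w 39.4 j7 69 -> d [0.1078 0.1109 0.01  ] turn 14.8
square_stand 0.86 [351. 283.] [439.2   1.2  89.5  90.2  30.4]
square_stand 0.69 [354. 224.] [599.    1.7  68.9 123.4 107.8]
square_stand 0.66 [272. 284.] [489.6 -13.9  17.1  34.8 101.8]
square_stand 0.24 [372. 318.] [ 616.7 -100.4   37.7  114.1   72.7]
```

```bash
python3 - <<'E'
from h import *
p=unproj('top',[240+715/4,160+487/4],29)[0];q=unproj('top',[[240+a/4,160+b/4] for a,b in((712,437),(768,487),(708,543),(662,493))],29).mean(0)
x=np.array([np.cos(np.radians(137)),np.sin(np.radians(137))])
print(p,q,[(v[:2]-[442.6,-154.4])@x for v in(p,q)])
E
python3 -m creep '[[0,0.036,0.037,0,5],[0,0.072,0.074,0,10],[0,0.108,0.111,0,14.8],[0,0.108,0.111,0,14.8],[0,0.108,0.111,0,14.8],[0,0.108,0.111,0,14.8],[0,0.108,0.111,0,14.8]]'; python3 -m creep '[[0,0,0,0.03,0],[0,0,0,0.06,0],[0,0,0,0.065,0],[0,0,0,0.065,0],[0,0,0,0.065,0]]'; python3 to.py 439.3 0.6 20 122; python3 - <<'E'
from h import *
a=optics.get_image("side")
cv2.imwrite("pics/s10.png",cv2.resize(a[235:325,225:333],(720,600)))
E
```

```text
[ 441.58324646 -152.88350181   29.        ] [ 439.94685332 -151.44567018   29.        ] [np.float64(1.7778557381649023), np.float64(3.955236736635868)]
time: 31.65
eef_pos: [439.3, -2.1, 99.4]
eef_rot: [-179.9, 0.0, 121.8]
ft_force: [-0.0, -0.3, -0.3]
gripper_width: 39.2
grip_force: 30.5
time: 32.15
eef_pos: [440.0, -0.8, 35.4]
eef_rot: [179.9, 0.1, 121.9]
ft_force: [-0.1, 1.2, -0.3]
gripper_width: 39.2
grip_force: 30.5
t 32.15 pos [440.   -0.8  35.4] rot [1.799e+02 1.000e-01 1.219e+02] w 39.2 j7 44 -> d [0.0016 0.0001 0.0154] turn -0.1
```

View pics/s10.png

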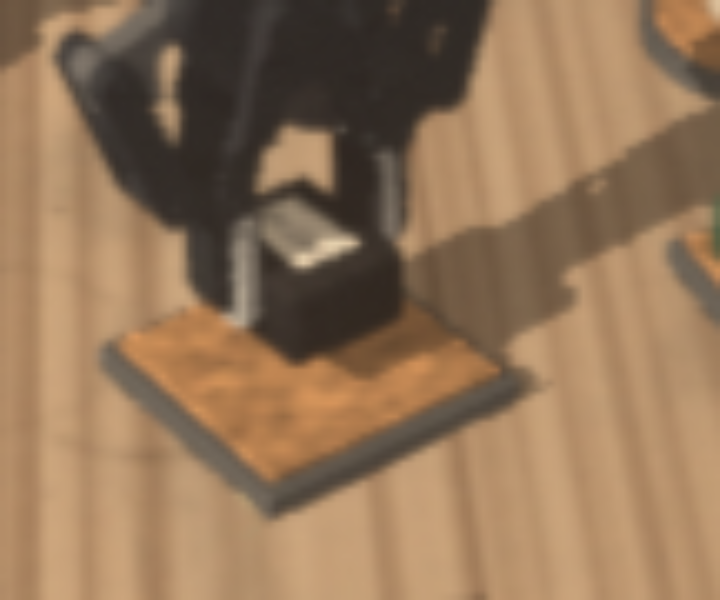

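The charger hangs level over the square stand at (320,290) in the crop. With its roughly 2 mm offset in the grip, going straight down centres it.

```bash
python3 -m creep '[[0,0,0,0.008,0],[0,0,0,0.015,0],[0,0,0,0.015,0],[0,0,0,0.015,0]]'; python3 -m creep '[[0.7,0,0,0,0],[1,0,0,0,0],[1,0,0,0,0],[1,0,0,0,0],[1,0,0,0,0]]'; python3 -m creep '[[1,0,0,-0.04,0],[1,0,0,-0.08,0],[1,0,0,-0.12,0],[1,0,0,-0.16,0],[1,0,0,-0.16,0],[1,0,0,-0.16,0]]';python3 to.py 400 330 200 122
```

```text
time: 32.6
eef_pos: [439.2, 0.2, 19.4]
eef_rot: [-180.0, -0.0, 122.0]
ft_force: [0.1, -0.1, -0.9]
gripper_width: 39.4
grip_force: 30.8
time: 33.1
eef_pos: [439.4, 0.2, 19.7]
eef_rot: [-180.0, 0.0, 122.0]
ft_force: [0.0, -0.5, -0.3]
gripper_width: 85.7
grip_force: 0.0
time: 33.7
eef_pos: [439.5, 0.3, 180.3]
eef_rot: [179.9, 0.0, 122.0]
ft_force: [-0.2, 0.3, -0.5]
gripper_width: 85.3
grip_force: 0.0
t 33.7 pos [4.395e+02 3.000e-01 1.803e+02] rot [179.9   0.  122. ] w 85.3 j7 39 -> d [ 0.3005  0.1412 -0.0196] turn 0.0
```

```bash
python3 -m creep '[[1,0.3,0.141,-0.02,0],[1,0.3,0.141,-0.02,0],[1,0.3,0.141,-0.02,0],[1,0.3,0.141,-0.02,0],[1,0.3,0.141,-0.02,0],[1,0.3,0.141,-0.02,0],[1,0.3,0.141,-0.02,0],[1,0.3,0.141,-0.02,0]]'; python3 - <<'E'
from h import *
a=optics.get_image("top")
cv2.imwrite("pics/t11.png",cv2.resize(a[165:315,240:440],(800,600),interpolation=cv2.INTER_CUBIC))
E
```

```text
time: 34.5
eef_pos: [397.0, 335.2, 197.4]
eef_rot: [-179.9, -0.2, 122.6]
ft_force: [-0.0, 0.6, 0.5]
gripper_width: 85.5
grip_force: 0.0
```

View pics/t11.png

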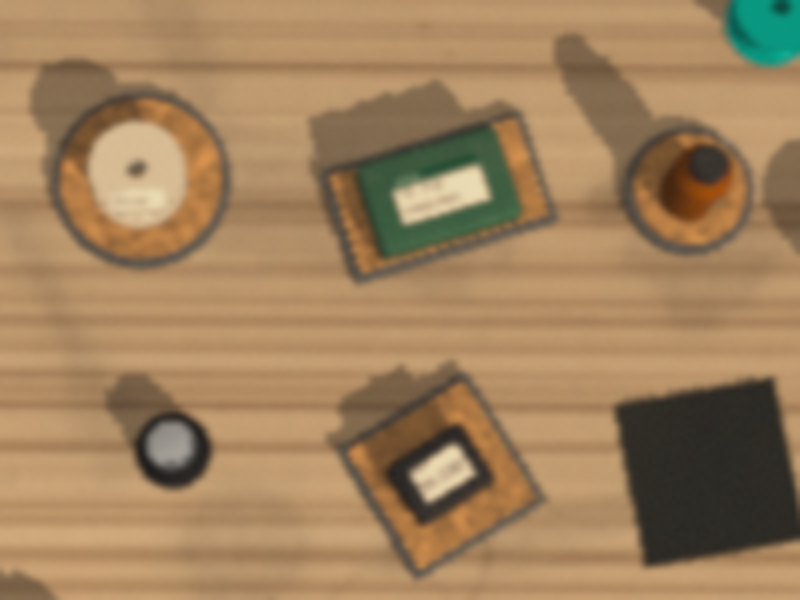

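All four are centred: the reel (137,168), box (440,190), bottle (690,190) and charger (440,475). The mat is empty and the loupe hasn't moved.

```bash
python3 -m creep '[[1,0,0,0,0],[1,0,0,0,0],[1,0,0,0,0],[1,0,0,0,0],[1,0,0,0,0]]' | head -1; python3 -c "
from station import manip;print(manip.finish_job())"
```

```text
time: 35.05
the job is handed in; nothing more can be done
None
```

The reel, flux bottle, charger and bit box are each upright and centred on their own stands in the last top-camera picture, with the loupe where it stood; I handed the job in at 35 s.

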